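# Show the filter plate to the light panel

### The job

Lift the hood of the small filter holder by its knob and swing it right back, so that it stays open. Draw the filter plate hidden beneath straight up out of its slot by its grip tab and hold it upright and still in front of the light panel, its flat face parallel to the panel, its mesh window level with the middle of the panel and about 5 cm off the lit face, never touching the panel. Finish while still holding it there, and leave the jar, the bottle and the tape roll where they stand.

Things in the scene. Friction and masses are not known exactly. Their poses are not given: they have to be found in the camera images.
- hood (a joint): angle of the hood (cover flap), rad: 0 shut, grows as it lifts, 2.05 at its stop, fully back. Light (100 g), little friction: below about 1.1 rad it falls shut when let go, above that it falls open to its stop by itself
- hood_knob (a point): middle of the hood's knob, a black horizontal bar of 18 mm diameter and 26 mm length; its axis is the y of this point. It stands 31 mm clear in front of the hood on a 16 mm wide tongue and turns with the hood. With the hood shut it is 94 mm above the bench, and lies 126 mm in front of (-x of) and 40 mm above the hinge line, with free space all round and below. The axes of this point turn with the hood
- hood_hinge (a point): middle of the hinge line, which runs along the y of this point (fixed to the holder); 54 mm above the bench, 45 mm behind the holder's middle. The x axis points to the rear of the holder, away from the knob; the knob rises and travels back about this line. The white hood is a shell 97 x 90 x 46 mm, open below, over the whole top of the holder
- holder: grey filter holder, a fixed block 100 (x) x 90 (y) mm whose flat top is 50 mm above the bench; origin at the middle of its underside, on the bench; its front, with the knob, looks to its -x. A slot in the top 59 mm long (x) and 11 mm wide (y), 42 mm deep, is centred 8 mm in front of the middle; the filter plate stands in it
- filter_tab (a point): middle of the grip tab of the filter plate: an upright tab 24 (x) x 10 (y) x 38 (z) mm, gripped across its 10 mm, with free space either side of it once the hood is back. In the slot it stands 73 mm above the bench, its lower end 4 mm above the holder's top. The plate weighs about 60 g
- filter_centre (a point): middle of the mesh window of the filter plate, 42 mm straight below the middle of the tab. The grey frame round it is 56 (x) x 8 (y) x 46 (z) mm; y is square to its flat faces (both alike), z points up to the tab. It must rise 42 mm to leave the slot
- panel_face (a point): middle of the lit face of the light panel: a fixed upright white panel in an aluminium frame 112 mm wide (y), 100 mm high and 14 mm thick on a low foot; this point is 72 mm above the bench, the panel's top edge 122 mm above the bench. -x points out of the lit face, y along it, z up. The foot (120 mm wide, 10 mm high) reaches 22 mm in front of the lit face
- jar: bystander: lidded sample jar, diameter 63, height 72 mm; origin at the middle of its underside
- bottle: bystander: amber reagent bottle, diameter 54, height 105 mm; origin at the middle of its underside
- tape: bystander: roll of tape lying flat, diameter 96, height 25 mm; origin at the middle of its underside

How it is judged:
On the way, in this order (a step that is already met when the one before it is completed fails the run):
1. the hood is swung back, past upright (value of joint hood above 1.6 rad), for 0.2 s.
2. the filter plate is drawn up clear of its slot, held by the fingers, with the hood open (z of filter_centre in the frame of holder above 0.076 m and value of joint hood above 1.6 rad and contact force between filter and the fingers above 0.5 N), for 0.1 s.
At the end, for the whole second after the job is handed in: Fingers hold the plate, still; window middle 25-85 mm before the lit face, within 22 mm sideways, 25 mm below to 30 mm above the middle; parallel and upright within 0.22 rad; touching neither panel nor holder; hood beyond 1.6 rad (value of joint hood above 1.6 rad and x of filter_centre in the frame of panel_face between -0.085 and -0.025 m and y of filter_centre in the frame of panel_face between -0.022 and 0.022 m and z of filter_centre in the frame of panel_face between -0.025 and 0.03 m and angle between the y axis of filter_centre and the x axis of panel_face, either way round below 0.22 rad and angle between filter_centre's own z axis and vertical below 0.22 rad and contact force between filter and the fingers above 0.5 N and linear speed of filter below 0.03 m/s and contact force between filter and panel below 0.1 N and contact force between filter and holder below 0.1 N); the arm keeps its last pose, push and grip.
It fails at once if the filter plate touches the light panel (contact force between filter and panel above 1 N).
It fails at once if the jar is moved more than 30 mm or tipped over (distance of jar from where it was at the start of the episode above 0.03 m or angle between jar's own z axis and vertical above 0.5 rad).
It fails at once if the bottle is moved more than 30 mm or tipped over (distance of bottle from where it was at the start of the episode above 0.03 m or angle between bottle's own z axis and vertical above 0.5 rad).
It fails at once if the tape roll is moved more than 30 mm or tipped over (distance of tape from where it was at the start of the episode above 0.03 m or angle between tape's own z axis and vertical above 0.5 rad).
It also fails if it takes over 54 s, if anything falls off the work surface, if the arm or the gripper's body presses on something with over 40 N, if the wrist force passes 120 N, or if a joint passes its speed limit or range.

### The arm

A 7-joint arm with a two-finger parallel gripper is mounted at the origin on a cart in front of the work surface, level with it; the furniture and walls round the work are solid. World frame = base frame: x ahead of the robot, y to its left, z up, the work surface at z = 0. Lengths are in m, angles in rad, forces in N, time in s.
With the tool pointing down it reaches from about 0.35 to 0.9 m from the base axis. Payload 8.1 kg.
Tool frame: the origin (TCP) lies between the finger pads; the fingertips stand 17 mm ahead of it and the grasp point (between the pads) lies 2 mm behind it; z points along the fingers, y is the line along which they close (so a half turn about z gives the same grasp; the last joint's range is limited). The gripper opens to 92 mm and grips with 3 to 60 N. Pads are 19 mm wide; open, the fingers measure 130 mm over their backs; the gripper's body (75 mm by 190 mm) begins 47 mm behind the grasp point.
Start: joints at [1.178, 0.434, 0.025, 1.573, -0.012, 1.134, -0.075], TCP at [0.179, -0.599, 0.244] pointing down, gripper open.
Joint ranges: [-2.62, 2.62], [-0.44, 2.09], [-1.27, 1.32], [0.08, 2.57], [-1.32, 4.46], [0.12, 2], [-2.74, 2.74]. Speed limits (rad/s): [2.22, 2.22, 3.01, 3.01, 3.14, 3.14, 3.14].

### API

Orientations are given as a unit quaternion [x, y, z, w].
In Python, from rig import env, vision gives the robot as it stands.
- The arm moves only by the shell command python3 -m pendant 'ROWS' [FORCE]. ROWS is JSON, a list of rows, each a list of 7 numbers: the shift along the tool's x, y, z in mm, then the turn, a rotation vector about the tool's x, y, z in degrees, then the gripper's target within -1 to 1 (shut at 1, half-way at 0, fully open at -1). A call has 1 to 5 rows; each row is the pose to reach, as a shift and turn from the pose commanded when the call began, along the tool's axes at that moment; what a row does not reach only later rows make up. A row lasts 1/12 s, in which the tool goes at most 41.7 mm and 7.16 degrees, less where a joint would pass 70% of its speed; a pose out of reach is approached as far as the arm can. A call with a gripper value outside its range is refused whole. The fingers move at their own pace and stop on an object; FORCE is the grip in N (left out, the last holds). Time passes only in rows, so rows that repeat a pose let the fingers close. It gives the time, the measured TCP pose, the force, the opening and the grip force at its end, in the units of the state.
- env.get_state(): the state, without advancing time (a new reading comes with each control period).
- vision.capture(name): name is "side" or "top"; returns a dict with "pixels" (480x640x3 uint8, red, green, blue), "fx", "fy", "cx", "cy" (pixels), "R" (3x3) and "t" (3): a world point X has camera coordinates R X + t. Camera axes: x right, y down, z forward; pixel columns grow to the right and rows downward; lengths in m; the calibration is good to about 2 mm. A picture is of the moment at which its call begins. There is no depth.
- env.job_done(): hands the job in; it is judged then, once.
The state is a dict: "time": time; "qpos": joint angles; "dq": joint speeds; "tau": joint torques, N m; "ee_pos": TCP position; "tool_rot": TCP orientation; "wrist_force": force on the tool from outside, world axes, zero at the start; "moment": the same for the moment, N m; "width": finger opening in m; "grasp_force": force on a finger pad.
Only numpy, scipy, OpenCV 4.12 (cv2) and the standard library are available. Lean on these libraries where they do the work, as an engineer would, in place of code of your own. Each camera call takes 0.05 s, during which the arm holds its last target. There are 200 camera calls.

## Working session

There is one attempt and no reset: what is moved stays moved. The work goes in short steps, Python scripts to look and compute and a shell command to move; the robot and the scene stay as the last step left them, time stands still between calls to the robot, and variables do not carry over. Pictures are saved under pics/ and viewed, at most 10 in all, crops included, and the job is handed in when it is done.

```bash
ls; mkdir -p pics; python3 - <<'E'
from rig import env, vision
import cv2
s=env.get_state();print({k:s[k] for k in ('time','ee_pos','tool_rot','width')})
for n in('side','top'):
    c=vision.capture(n);cv2.imwrite(f'pics/{n}0.png',c['pixels'][:,:,::-1]);print(n,c['fx'],c['fy'],c['cx'],c['cy'],c['R'],c['t'])
E
```

```text
pics
{'time': 0.0, 'ee_pos': array([ 0.17839113, -0.598478  ,  0.24293999]), 'tool_rot': array([ 9.89525675e-01,  1.44354746e-01, -1.98550125e-04, -7.78839362e-04]), 'width': 0.0917823039587046}
side 574.0371701172693 574.0371701172693 323.4001411368888 234.70482293125002 [[-0.97081607 -0.23921999 -0.01702816]
 [-0.12033777  0.54731657 -0.82822907]
 [ 0.20744874 -0.80200896 -0.56013092]] [0.58523781 0.10140209 1.41928297]
top 454.31653899983786 454.31653899983786 324.1739220821879 242.47991617391196 [[-0.00791168 -0.99991866  0.01000345]
 [-0.99941749  0.00757481 -0.03327617]
 [ 0.03319769 -0.01026089 -0.99939613]] [0.05411443 0.55090245 1.21887771]
```

View pics/side0.png

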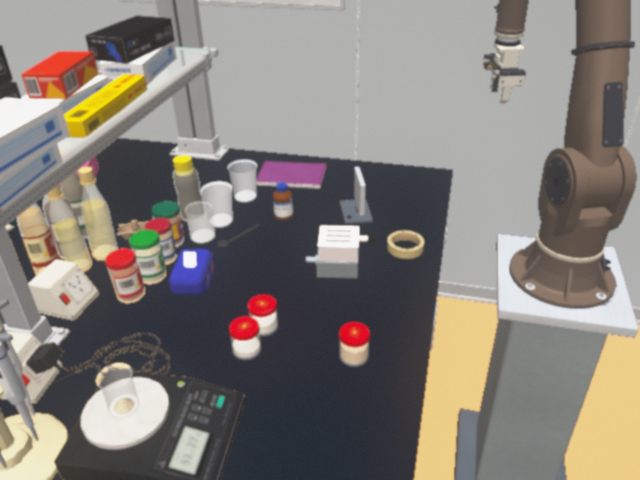

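View pics/top0.png

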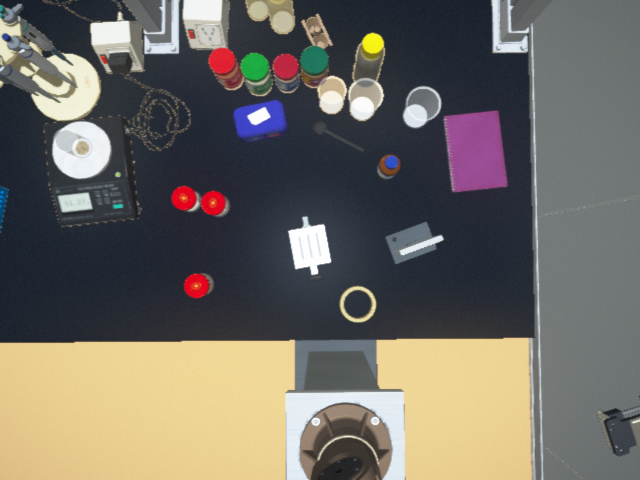

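The side view shows the holder at about (338,243), the panel at (358,195), the bottle at (283,200) and the tape at (405,244). In the top view they are at (310,247), (420,243), (388,166) and (357,304). I need to zoom in to tell which tongue carries the knob and which way the panel faces.

```bash
python3 - <<'E'
import cv2,numpy as np
s=cv2.imread('pics/side0.png');t=cv2.imread('pics/top0.png')
a=cv2.resize(s[160:280,290:430],None,fx=4,fy=4,interpolation=cv2.INTER_CUBIC)[:, :400]
a=cv2.resize(s[160:280,295:395],(400,480),interpolation=cv2.INTER_CUBIC)
b=cv2.resize(t[205:285,280:450],(800,376),interpolation=cv2.INTER_CUBIC)
g=lambda i:(255*(i/255.)**.5).astype('uint8')
cv2.imwrite('pics/za.png',g(a));cv2.imwrite('pics/zb.png',g(b))
E
```

```text
(no output)
```

View pics/za.png

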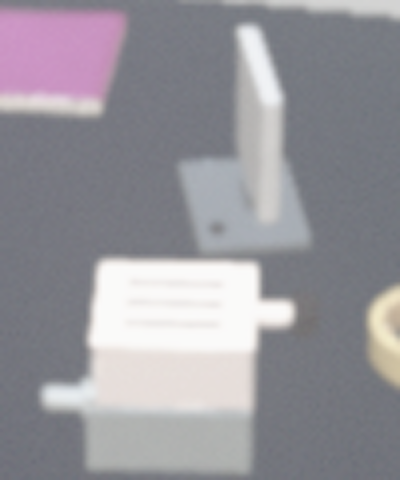

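View pics/zb.png

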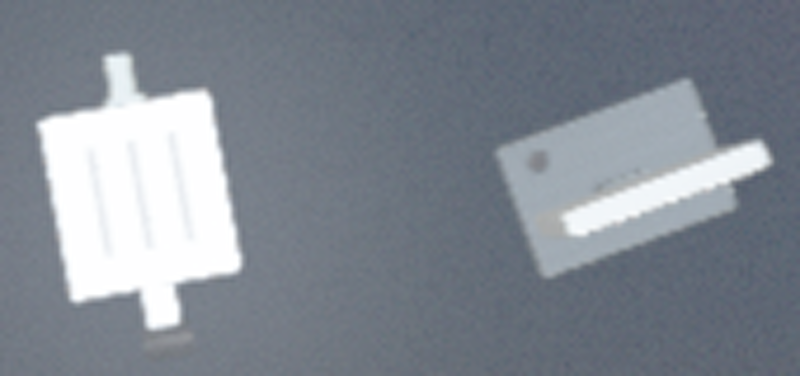

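The knob is on the robot side of the holder (zb about (168,340)), with the holder yawed about +10°. The panel is yawed about 20° and its lit side, with the short part of the foot, faces the robot. Next I measure both.

```bash
cat > h.py <<'E'
import numpy as np,cv2
from rig import env,vision
def ray(c,uv,z):
    R=np.array(c['R']);C=-R.T@np.array(c['t'])
    d=R.T@np.array([(uv[0]-c['cx'])/c['fx'],(uv[1]-c['cy'])/c['fy'],1]);return C+d*(z-C[2])/d[2]
def proj(c,X):
    p=np.array(c['R'])@np.array(X)+np.array(c['t']);return np.array([p[0]/p[2]*c['fx']+c['cx'],p[1]/p[2]*c['fy']+c['cy']])
def rect(m,c,z):
    k=max(cv2.findContours(m.astype('uint8'),0,cv2.CHAIN_APPROX_NONE)[0],key=cv2.contourArea)
    P=np.array([ray(c,p[0],z)[:2] for p in k],np.float32)*1000
    return cv2.minAreaRect(P),k
E
python3 - <<'E'
from h import *
c=vision.capture('top');im=c['pixels'].astype(int)
def win(m,u0,u1,v0,v1):
    o=np.zeros_like(m);o[v0:v1,u0:u1]=m[v0:v1,u0:u1];return o
br=im.min(2)
w=win(br>150,280,340,210,285).astype('uint8')
hood=cv2.morphologyEx(w,cv2.MORPH_OPEN,np.ones((15,15)))
print('hood',rect(hood,c,.1)[0])
tong=win((w-np.minimum(w,cv2.dilate(hood,np.ones((3,3)))))>0,300,330,264,285)
print('tongue',rect(tong,c,.094)[0], [ (int(a),int(b)) for a,b in zip(*[x[:3] for x in np.where(tong)])])
print(im[262:284,308:324].sum(2)//3)
bar=win(br>150,380,450,225,262)
print('panel top',rect(bar,c,.122)[0])
foot=win(br>60,380,450,215,270);foot=win((br>45),380,450,215,270)
r,k=rect(foot,c,.01);print('foot+panel',r,np.median(im[250:260,395:405],axis=(0,1)))
print(im[225:270:3,385:440:4].sum(2)//3)
E
```

```text
hood ((539.81689453125, 87.52594757080078), (92.48135375976562, 100.11495971679688), 89.68579864501953)
tongue ((477.0855712890625, 78.0708236694336), (17.56501579284668, 15.039864540100098), 89.57677459716797) [(268, 310), (268, 311), (268, 312)]
[[254 254 254 254 254 254 254 254 254 254 254 254 254 254 254 254]
 [254 254 254 254 254 254 254 254 254 254 254 254 253 253 253 247]
 [254 254 254 254 254 254 254 254 254 250 233 187 149 136 134 121]
 [254 253 254 254 254 254 250 243 229 143 106  85  71  67  66  68]
 [200 183 235 254 254 254 254 254 245 118  68  67  66  69  68  67]
 [ 90 104 219 254 254 254 254 254 247 131  67  67  68  66  67  67]
 [ 68  95 213 254 254 254 254 254 249 160  80  64  66  66  67  66]
 [ 66  83 177 248 254 254 254 254 252 219  99  66  68  67  66  66]
 [ 67  77 138 236 254 254 254 254 254 245 115  65  64  68  66  66]
 [ 65  67 111 225 254 254 254 254 254 246 119  65  65  68  64  66]
 [ 67  66  96 217 254 254 254 254 254 245 115  64  66  67  65  67]
 [ 70  66  93 212 253 254 254 253 250 217 103  63  64  66  66  65]
 [ 67  67  81 164 224 205 185 154 127 100  71  6
[... 1053 characters left out ...]
5 108 112 112 114 116 114 115 116 115 115  44  44]
 [ 80 113  90 112 116 111 114 117 114 114 116 115 139 231]
 [ 53 114  73 113 114 115 116 114 116 116 146 231 235 232]
 [ 43 114 114 112 115 114  95 117 149 234 236 233 234  67]
 [ 47 103 116 114 115 115 142 234 236 236 224 119 119  44]
 [ 47  68 113 117 145 234 237 236 217 116 118 118 109  43]
 [ 44  48 116 117 234 237 200 115 115 117 109  55  44  42]
 [ 47  48 111 112 126 116 114 114 111  57  47  44  48  42]
 [ 47  47  81 116 115 116 110  54  43  43  45  44  43  42]
 [ 45  49  50 115 113  53  43  44  47  45  46  43  44  42]
 [ 50  47  44  53  46  48  44  46  43  47  42  46  41  42]
 [ 48  46  49  46  42  47  44  46  45  41  45  42  42  44]]
```

```bash
python3 - <<'E'
from h import *
c=vision.capture('top');g=c['pixels'].min(2).astype(float)
# subpixel edges of hood: left/right per row, top/bottom per column (level 160)
def cross(a,i0,i1):
    for i in range(i0,i1):
        if (a[i]-160)*(a[i+1]-160)<0: return i+(160-a[i])/(a[i+1]-a[i])
L=[(cross(g[v],280,300),v) for v in range(236,262)];Rr=[(cross(g[v],320,340),v) for v in range(232,256)]
B=[(u,cross(g[:,u],255,285)) for u in list(range(299,308))+list(range(321,328))]
lines=[]
for n,P in(('L',L),('R',Rr),('B',B)):
    P=np.array([ray(c,p,.1)[:2] for p in P if None not in p])
    m=P.mean(0);d=np.linalg.svd(P-m)[2][0]; d=d if d[np.argmax(abs(d))]>0 else -d
    print(n,m,np.degrees(np.arctan2(d[1],d[0])),np.std((P-m)@[-d[1],d[0]]));lines.append((m,d))
y=np.radians(np.mean([np.degrees(np.arctan2(*lines[0][1][::-1])),np.degrees(np.arctan2(*lines[1][1][::-1]))]))
print('yaw',np.degrees(y))
X=np.array([np.cos(y),np.sin(y)]);Y=np.array([-X[1],X[0]])
yl,yr=lines[0][0]@Y,lines[1][0]@Y;print('width',yl-yr); xf=lines[2][0]@X
ym=(yl+yr)/2
kn=ray(c,(315.8,277.5),.094)[:2];print('knob px',kn,kn@X-xf,kn@Y-ym)
s=vision.capture('side')
for off in(.022,.031,.040):
    K=X*(xf-off)+Y*ym;print(off,K,'top px',proj(c,[*K,.094]),'side px',proj(s,[*K,.094]))
H=X*(xf-.031)+Y*ym+X*.126
print('hinge',H,'holder',H-.045*X,'tab',H-.053*X)
for z in(.094,):
  print(s['pixels'][228:248,355:378].max(2))
E
```

```text
L [0.53386389 0.13359224] 10.188263112703847 0.000272637477306971
R [0.54567054 0.04245903] 10.13804424636237 0.00030429459404853826
B [0.49102125 0.08115595] 100.07302562278761 0.00025969885638000103
yaw 10.163153679533108
width 0.09178656342463276
knob px [0.46075632 0.07241822] -0.03133183611930501 -0.001420910070423373
0.022 [0.46969101 0.07546345] top px [314.56001143 273.9416612 ] side px [368.22603975 238.11146485]
0.031 [0.46083223 0.07387539] top px [315.21873351 277.47453579] side px [371.91833794 238.19338558]
0.04 [0.45197345 0.07228732] top px [315.87777684 281.00913338] side px [375.61360648 238.27537221]
hinge [0.5848552  0.09610831] holder [0.54056128 0.08816798] tab [0.53268681 0.08675637]
[[246 246 246 239 177  92  66  66  66  65  64  65  66  63  63  66  65  66
   63  63  63  65  62]
 [247 247 246 241 182  92  68  65  66  65  65  65  64  64  62  65  62  66
   61  64  64  64  64]
 [247 247 246 241 180  93  67  65  66  64  64  64  65  66  66  65  66  63
   64  64  63  64  64]
 [247 247 246 241 181  93  65  68  65  66  65  65  65  63  62  63  64  66
   64  66  65  62  
[... 856 characters left out ...]
 53  56  63  63  64]
 [247 247 245 233 186 156 156 157 160 155 150 136 109  77  57  53  54  57
   54  58  63  64  64]
 [247 247 245 226 155 103  94  93  95  93  90  84  71  60  54  53  54  54
   54  59  61  63  65]
 [247 247 244 222 141  83  67  68  69  70  68  67  62  58  55  55  53  56
   58  62  62  64  64]
 [247 246 244 219 137  77  64  66  64  63  66  65  63  64  60  58  58  60
   60  64  62  67  64]
 [247 246 243 215 131  76  66  65  63  65  66  64  65  65  64  62  61  61
   67  64  64  63  64]
 [245 245 239 200 121  74  65  66  65  66  64  63  63  64  64  66  65  62
   65  63  67  65  64]
 [236 233 219 171 108  70  64  64  66  66  64  65  64  64  66  66  63  64
   63  65  65  66  62]]
```

The hood gives yaw 10.16° and a width of 92 mm. The predicted knob at (0.461, 0.074, 0.094) projects onto the dark bar in both views. The panel face is near (0.533, -0.189), yaw 19.7°, with the foot reaching about 23 mm out on the robot side as expected. Now I move above the knob.

```bash
python3 -m pendant '[[26,-31.6,0,0,0,0,-1],[52,-63.2,0,0,0,0,-1],[78,-94.8,0,0,0,0,-1],[104,-126,0,0,0,0,-1],[130,-158,0,0,0,0,-1]]'
python3 -m pendant '[[26,-31.6,0,0,0,0,-1],[52,-63.2,0,0,0,0,-1],[78,-94.8,0,0,0,0,-1],[104,-126,0,0,0,0,-1],[130,-158,0,0,0,0,-1]]'
python3 -m pendant '[[26,-31.6,0,0,0,0,-1],[52,-63.2,0,0,0,0,-1],[78,-94.8,0,0,0,0,-1],[104,-126,0,0,0,0,-1],[130,-158,0,0,0,0,-1]]'
python3 -m pendant '[[24,-30,0,0,0,3,-1],[48,-60,0,0,0,6.4,-1],[73,-89,0,0,0,6.4,-1],[73,-89,0,0,0,6.4,-1],[73,-89,0,0,0,6.4,-1]]'
cat >> h.py <<'E'
from scipy.spatial.transform import Rotation as Ro
def rel(X,yaw):
    """shift (mm) in tool axes of TCP to X, and turn (deg) to tool down with tool x at yaw"""
    s=env.get_state();r=Ro.from_quat(s['tool_rot']);w=Ro.from_euler('z',yaw,degrees=True)*Ro.from_euler('x',180,degrees=True)
    return np.round(r.inv().apply(np.array(X)-s['ee_pos'])*1000,1),np.round((r.inv()*w).as_rotvec(degrees=True),1),s['time'],np.round(s['ee_pos'],4)
E
python3 -c "
from h import *
print(*rel([.461,.074,.092],10.16))"
```

```text
time: 0.67
ee_pos: [0.2584, -0.4086, 0.2437]
tool_rot: [0.99, 0.144, 0.0, 0.0]
wrist_force: [1.4, -0.2, 0.3]
width: 0.0917
grasp_force: 0.0
time: 1.08
ee_pos: [0.3378, -0.2201, 0.244]
tool_rot: [0.99, 0.144, 0.0, 0.0]
wrist_force: [2.0, -0.5, 0.4]
width: 0.092
grasp_force: 0.0
time: 1.5
ee_pos: [0.4172, -0.0315, 0.244]
tool_rot: [0.99, 0.144, 0.0, 0.0]
wrist_force: [1.0, -0.7, 0.7]
width: 0.0919
grasp_force: 0.0
time: 1.92
ee_pos: [0.4617, 0.0752, 0.2436]
tool_rot: [0.996, 0.091, -0.0, -0.001]
wrist_force: [-0.1, -1.5, -0.3]
width: 0.0917
grasp_force: 0.0
[ -0.9   1.2 151.6] [-0.1 -0.   0.3] 1.9167 [0.4617 0.0752 0.2436]
```

```bash
python3 -m pendant '[[-1,1,40,0,0,0,-1],[-1,1,80,0,0,0,-1],[-1,1,115,0,0,0,-1],[-1,1,140,0,0,0,-1],[-1,1,151,0,0,0,-1]]'
python3 -m pendant '[[0,0,0,0,0,0,0],[0,0,0,0,0,0,0.3],[0,0,0,0,0,0,1],[0,0,0,0,0,0,1],[0,0,0,0,0,0,1]]' 8
python3 -m pendant '[[0,0,0,0,0,0,1],[0,0,0,0,0,0,1],[0,0,0,0,0,0,1],[0,0,0,0,0,0,1],[0,0,0,0,0,0,1]]' 8
python3 - <<'E'
from h import *
print(*rel([.461,.074,.092],10.16))
r=.1322;a0=np.arctan2(40,-126)
for th in np.arange(0.1,1.45,.1):
    a=a0-th;print(round(th,1),np.round([126+r*1000*np.cos(a),40-r*1000*np.sin(a)],0))
for n in('top','side'):
    c=vision.capture(n);u,v=proj(c,[.5,.08,.1]).astype(int)
    cv2.imwrite(f'pics/g{n}.png',cv2.resize(c['pixels'][v-50:v+50,u-65:u+65,::-1],(520,400),interpolation=cv2.INTER_CUBIC))
a=np.hstack([cv2.imread('pics/gtop.png')[:,60:460],cv2.imread('pics/gside.png')[:,60:460]]);cv2.imwrite('pics/g1.png',a)
E
```

```text
time: 2.33
ee_pos: [0.4582, 0.0693, 0.0895]
tool_rot: [0.996, 0.088, -0.003, 0.001]
wrist_force: [-0.5, 0.4, 0.2]
width: 0.0917
grasp_force: 0.0
time: 2.75
ee_pos: [0.4614, 0.0715, 0.0938]
tool_rot: [0.996, 0.089, 0.001, 0.0]
wrist_force: [-0.3, 0.1, -1.0]
width: 0.0633
grasp_force: 0.0
time: 3.17
ee_pos: [0.4605, 0.0727, 0.0928]
tool_rot: [0.996, 0.089, 0.0, -0.001]
wrist_force: [-3.9, 15.3, 0.7]
width: 0.0299
grasp_force: 8.0
[ 0.7 -1.2  0.8] [-0.1 -0.   0.1] 3.1667 [0.4605 0.0727 0.0928]
0.1 [  5. -12.]
0.2 [ 10. -24.]
0.3 [ 17. -35.]
0.4 [ 26. -46.]
0.5 [ 35. -56.]
0.6 [ 45. -64.]
0.7 [ 55. -72.]
0.8 [ 67. -78.]
0.9 [ 79. -84.]
1.0 [ 92. -88.]
1.1 [104. -90.]
1.2 [118. -92.]
1.3 [131. -92.]
1.4 [144. -91.]
```

View pics/g1.png

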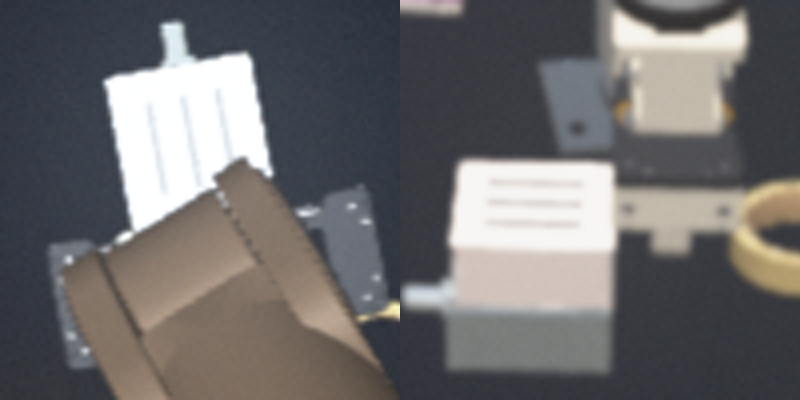

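The picture shows the gripper straddling the knob from in front of the hood, at about (240,240) in the left half, with the hood still shut. I let the fingers finish closing.

```bash
python3 -m pendant '[[0,0,0,0,0,0,1],[0,0,0,0,0,0,1],[0,0,0,0,0,0,1],[0,0,0,0,0,0,1],[0,0,0,0,0,0,1]]' 8
python3 -c "
from h import *
print(*rel([.461,.074,.092],10.16))"
```

```text
time: 3.68
ee_pos: [0.4601, 0.0748, 0.0928]
tool_rot: [0.996, 0.09, 0.0, -0.002]
wrist_force: [-3.1, 10.6, 0.4]
width: 0.0258
grasp_force: 8.0
[0.7 0.9 0.8] [-0.2 -0.   0.2] 3.6833 [0.4601 0.0748 0.0928]
```

```bash
python3 -m pendant '[[5,-2,-12,0,0,0,1],[10,-2,-24,0,0,0,1],[17,-2,-35,0,0,0,1],[26,-2,-46,0,0,0,1],[35,-2,-56,0,0,0,1]]' 8
python3 -m pendant '[[10,0,-8,0,0,0,1],[20,0,-16,0,0,0,1],[32,0,-22,0,0,0,1],[44,0,-28,0,0,0,1],[57,0,-32,0,0,0,1]]' 8
python3 -m pendant '[[12,0,-2,0,0,0,1],[26,0,-4,0,0,0,1],[39,0,-4,0,0,0,1],[46,0,-4,0,0,0,1],[46,0,-4,0,0,0,1]]' 8
```

```text
time: 4.1
ee_pos: [0.4943, 0.0811, 0.1492]
tool_rot: [0.996, 0.09, -0.001, -0.001]
wrist_force: [0.8, 4.3, -2.4]
width: 0.0259
grasp_force: 8.0
time: 4.52
ee_pos: [0.5508, 0.0912, 0.1813]
tool_rot: [0.996, 0.089, -0.0, -0.001]
wrist_force: [-2.0, 3.6, 1.3]
width: 0.0259
grasp_force: 8.0
time: 4.93
ee_pos: [0.5973, 0.0995, 0.1848]
tool_rot: [0.996, 0.089, 0.001, -0.001]
wrist_force: [-0.2, 3.4, 5.9]
width: 0.0258
grasp_force: 8.0
```

```bash
python3 -m pendant '[[0,0,0,0,0,0,-0.2],[0,0,0,0,0,0,-0.2],[0,0,0,0,0,0,-0.2],[0,0,-20,0,0,0,-0.2],[0,0,-60,0,0,0,-0.2]]'
python3 -m pendant '[[-40,0,0,0,0,0,-0.2],[-60,0,0,0,0,0,-0.2],[-60,0,0,0,0,0,-0.2],[-60,0,0,0,0,0,-0.2],[-60,0,0,0,0,0,-0.2]]'
python3 - <<'E'
from h import *
print(*rel([.5327,.0868,.073],10.16))
for n in('top','side'):
    c=vision.capture(n);u,v=proj(c,[.55,.08,.1]).astype(int)
    cv2.imwrite(f'pics/h{n}.png',cv2.resize(c['pixels'][v-60:v+60,u-60:u+60,::-1],(400,400),interpolation=cv2.INTER_CUBIC))
a=np.hstack([cv2.imread('pics/htop.png'),cv2.imread('pics/hside.png')]);cv2.imwrite('pics/h1.png',a)
E
```

```text
time: 5.35
ee_pos: [0.5929, 0.0961, 0.2406]
tool_rot: [0.996, 0.089, -0.005, 0.001]
wrist_force: [0.9, -0.6, -1.1]
width: 0.0532
grasp_force: 0.0
time: 5.77
ee_pos: [0.5372, 0.0869, 0.2448]
tool_rot: [0.996, 0.088, 0.0, 0.0]
wrist_force: [0.6, 0.3, 0.5]
width: 0.0553
grasp_force: 0.0
[ -4.5  -0.8 171.8] [ 0. -0. -0.] 5.7667 [0.5372 0.0869 0.2448]
```

View pics/h1.png

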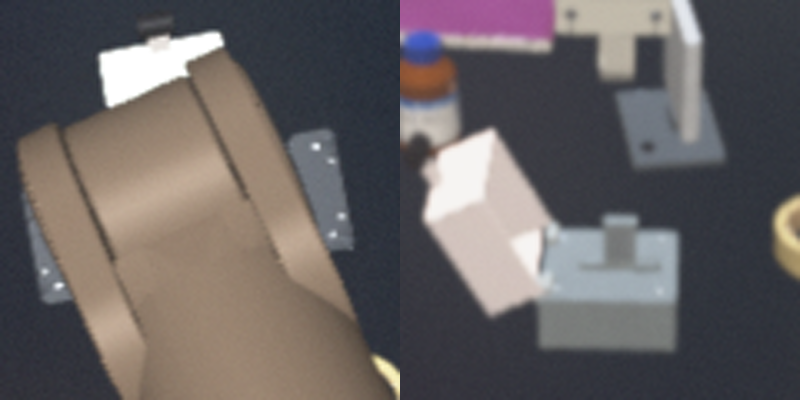

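The side half shows the hood fully back at about (480,220), and the tab standing free in the slot at about (620,240). I check the tab's pixel against the prediction.

```bash
python3 - <<'E'
from h import *
c=vision.capture('side');u,v=proj(c,[.55,.08,.1]).astype(int)
X=np.array([np.cos(np.radians(10.16)),np.sin(np.radians(10.16)),0]);Y=np.array([-X[1],X[0],0]);T=np.array([.5327,.0868,.092])
for a in(-12,12):
    for b in(-5,5):print(a,b,(proj(c,T+X*a/1e3+Y*b/1e3)-[u-60,v-60])*400/120+[400,0])
E
```

```text
-12 -5 [639.99544357 213.90996322]
-12 5 [639.58295162 221.59116784]
12 -5 [607.495242   213.18953332]
12 5 [606.89215339 220.85827489]
```

```bash
python3 -m pendant '[[-3,-1,40,0,0,0,-0.2],[-3,-1,80,0,0,0,-0.2],[-3,-1,120,0,0,0,-0.2],[-3,-1,150,0,0,0,-0.2],[-3,-1,169,0,0,0,-0.2]]'
python3 -m pendant '[[0,0,0,0,0,0,-0.2],[0,0,0,0,0,0,1],[0,0,0,0,0,0,1],[0,0,0,0,0,0,1],[0,0,0,0,0,0,1]]' 10
python3 -m pendant '[[0,0,0,0,0,0,1],[0,0,0,0,0,0,1],[0,0,0,0,0,0,1],[0,0,0,0,0,0,1],[0,0,0,0,0,0,1]]' 10
```

```text
time: 6.33
ee_pos: [0.5324, 0.0875, 0.0719]
tool_rot: [0.996, 0.089, -0.002, 0.0]
wrist_force: [-0.5, -0.5, 0.2]
width: 0.0553
grasp_force: 0.0
time: 6.75
ee_pos: [0.5351, 0.0882, 0.0773]
tool_rot: [0.996, 0.089, 0.001, -0.0]
wrist_force: [0.5, -0.3, -0.1]
width: 0.0328
grasp_force: 0.0
time: 7.17
ee_pos: [0.5341, 0.0879, 0.0761]
tool_rot: [0.996, 0.089, 0.0, 0.0]
wrist_force: [-1.1, -1.1, 5.7]
width: 0.01
grasp_force: 10.0
```

```bash
python3 -m pendant '[[0,0,0,0,0,0,1],[0,0,0,0,0,0,1],[0,0,0,0,0,0,1],[0,0,0,0,0,0,1],[0,0,0,0,0,0,1]]' 20
python3 -c "
from h import *
print(*rel([.534,.087,.076],10.16))"
```

```text
time: 7.58
ee_pos: [0.5341, 0.0879, 0.0761]
tool_rot: [0.996, 0.089, 0.0, 0.0]
wrist_force: [-1.3, -0.6, 6.3]
width: 0.0103
grasp_force: 20.0
[-0.3  0.8  0.1] [ 0. -0.  0.] 7.5833 [0.5341 0.0879 0.0761]
```

```bash
python3 -m pendant '[[0,0,-10,0,0,0,1],[0,0,-20,0,0,0,1],[0,0,-30,0,0,0,1],[0,0,-40,0,0,0,1],[0,0,-50,0,0,0,1]]'
python3 -m pendant '[[0,0,-15,0,0,0,1],[0,0,-30,0,0,0,1],[0,0,-45,0,0,0,1],[0,0,-55,0,0,0,1],[0,0,-55,0,0,0,1]]'
python3 - <<'E'
from h import *
c=vision.capture('top');s=vision.capture('side')
y=np.radians(19.7);X=np.array([np.cos(y),np.sin(y)]);Y=np.array([-X[1],X[0]]);P=np.array([.5328,-.189])
for d in(.04,.055):print(d,P-d*X,rel([*(P-d*X),.117],-70.3),rel([*(P-d*X),.117],109.7)[1])
print(env.get_state()['qpos'])
# predicted points of foot/panel in the views
for n,k in(('top',c),('side',s)):
  for nm,x,yy,z in(('foot front L',-.022,.06,.01),('foot front R',-.022,-.06,.01),('panel top front L',0,.056,.122),('front R',0,-.056,.122),('back L',.014,.056,.122)):
    u=proj(k,[*(P+x*X+yy*Y),z]);print(n,nm,np.round(u,1))
u,v=proj(c,[*P,.05]).astype(int);a=cv2.resize(c['pixels'][v-40:v+40,u-40:u+40,::-1],(400,400),interpolation=cv2.INTER_CUBIC)
u2,v2=proj(s,[*P,.05]).astype(int);b=cv2.resize(s['pixels'][v2-40:v2+40,u2-40:u2+40,::-1],(400,400),interpolation=cv2.INTER_CUBIC)
print(u,v,u2,v2)
cv2.imwrite('pics/p1.png',np.hstack([a,b]))
E
```

```text
time: 8.0
ee_pos: [0.5341, 0.088, 0.1271]
tool_rot: [0.996, 0.089, 0.0, -0.0]
wrist_force: [0.5, -0.3, -0.4]
width: 0.0098
grasp_force: 20.0
time: 8.42
ee_pos: [0.5352, 0.0884, 0.1834]
tool_rot: [0.996, 0.089, 0.002, -0.0]
wrist_force: [-0.5, 0.2, -0.0]
width: 0.0097
grasp_force: 20.0
0.04 [ 0.49514118 -0.20248381] (array([-89.6, 278.8,  63.9]), array([-0. , -0. , 80.5]), 8.5167, array([0.534 , 0.0878, 0.1809])) [  0.   -0.  -99.5]
0.055 [ 0.48101912 -0.20754024] (array([-104.4,  281.3,   63.9]), array([-0. , -0. , 80.5]), 8.5167, array([0.534 , 0.0878, 0.1809])) [  0.   -0.  -99.5]
[ 0.08554719  0.40718794 -0.46299521  1.82906412  0.21883177  0.95500746
 -1.86484871]
top foot front L [394.6 263.9]
top foot front R [436.1 248.6]
top panel top front L [400.6 255.6]
top front R [443.1 239.9]
top back L [398.6 250.2]
side foot front L [373.1 219.7]
side foot front R [366.2 198.4]
side panel top front L [366.2 184.9]
side front R [359.9 166.1]
side back L [361.1 185.2]
415 248 362 197
```

View pics/p1.png

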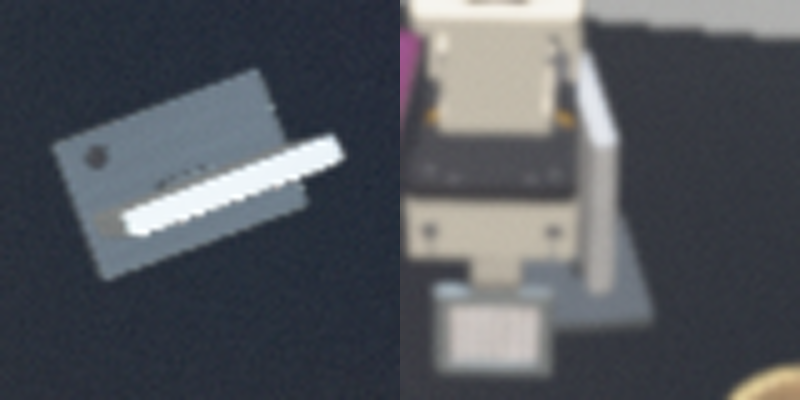

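The projected foot corners match the picture (crop (102,281) and (307,205)), and the plate is held upright at about (490,330) in the side half. I back off toward the robot, rise, turn -99.5° (joint 7 has more room that way), then approach the panel.

```bash
python3 -m pendant '[[-15,0,-10,0,0,0,1],[-35,0,-20,0,0,0,1],[-55,0,-30,0,0,0,1],[-70,0,-30,0,0,0,1],[-80,0,-30,0,0,0,1]]'
python3 -m pendant '[[0,0,0,0,0,-6,1],[0,0,0,0,0,-13,1],[0,0,0,0,0,-20,1],[0,0,0,0,0,-27,1],[0,0,0,0,0,-34,1]]'
python3 -m pendant '[[0,0,0,0,0,-7,1],[0,0,0,0,0,-14,1],[0,0,0,0,0,-21,1],[0,0,0,0,0,-28,1],[0,0,0,0,0,-35,1]]'
python3 -c "
from h import *
print(*rel([.481,-.2075,.208],109.7),env.get_state()['qpos'])"
```

```text
time: 8.93
ee_pos: [0.4534, 0.0733, 0.2102]
tool_rot: [0.996, 0.089, -0.001, 0.0]
wrist_force: [-0.8, -0.0, -1.4]
width: 0.01
grasp_force: 20.0
time: 9.35
ee_pos: [0.4549, 0.0736, 0.2098]
tool_rot: [0.925, 0.379, -0.001, -0.0]
wrist_force: [-0.3, -0.8, -1.5]
width: 0.0097
grasp_force: 20.0
time: 9.77
ee_pos: [0.4549, 0.0736, 0.2098]
tool_rot: [0.769, 0.64, -0.001, -0.001]
wrist_force: [-0.1, -0.0, -0.9]
width: 0.0101
grasp_force: 20.0
[-271.7   76.7    1.7] [ -0.1  -0.  -30.2] 9.7667 [0.4549 0.0736 0.2098] [ 0.32683034  0.29355863 -0.73207315  1.9569398   0.23463447  0.97779584
 -0.69912644]
```

```bash
python3 -m pendant '[[0,0,0,0,0,-7,1],[0,0,0,0,0,-14,1],[0,0,0,0,0,-21,1],[0,0,0,0,0,-28,1],[0,0,0,0,0,-30,1]]'
python3 -c "
from h import *
print(*rel([.481,-.2075,.208],109.7),env.get_state()['qpos'])"
```

```text
time: 10.18
ee_pos: [0.4548, 0.0735, 0.2097]
tool_rot: [0.576, 0.817, -0.0, -0.001]
wrist_force: [0.3, 0.1, -1.6]
width: 0.0096
grasp_force: 20.0
[-273.5  -69.7    1.6] [-0.1 -0.  -0.1] 10.1833 [0.4548 0.0735 0.2097] [ 0.41148824  0.32159324 -0.8452068   1.95149191  0.28507835  0.99295899
 -0.22425142]
```

```bash
python3 -m pendant '[[-15,-20,0,0,0,0,1],[-40,-40,0,0,0,0,1],[-70,-60,0,0,0,0,1],[-105,-70,0,0,0,0,1],[-140,-70,0,0,0,0,1]]'
python3 -m pendant '[[-35,0,0,0,0,0,1],[-70,0,0,0,0,0,1],[-105,0,0,0,0,0,1],[-125,0,0,0,0,0,1],[-133,0,0,0,0,0,1]]'
python3 -m pendant '[[0,0,20,0,0,0,1],[0,0,40,0,0,0,1],[0,0,60,0,0,0,1],[0,0,75,0,0,0,1],[0,0,89,0,0,0,1]]'
python3 -m pendant '[[0,0,0,0,0,0,1],[0,0,0,0,0,0,1],[0,0,0,0,0,0,1],[0,0,0,0,0,0,1],[0,0,0,0,0,0,1]]'
python3 - <<'E'
from h import *
print(*rel([.481,-.2075,.119],109.7),env.get_state()['dq'].round(3))
o=[]
for n in('top','side'):
    c=vision.capture(n);u,v=proj(c,[.5,-.19,.08]).astype(int);print(u,v)
    o.append(cv2.resize(c['pixels'][v-60:v+60,u-60:u+60,::-1],(400,400),interpolation=cv2.INTER_CUBIC))
cv2.imwrite('pics/f1.png',np.hstack(o))
E
```

```text
time: 10.6
ee_pos: [0.4327, -0.0835, 0.2099]
tool_rot: [0.579, 0.815, -0.001, -0.001]
wrist_force: [0.1, 0.8, -1.2]
width: 0.0098
grasp_force: 20.0
time: 11.02
ee_pos: [0.4789, -0.2111, 0.2092]
tool_rot: [0.581, 0.814, -0.0, -0.001]
wrist_force: [0.3, 0.3, -0.3]
width: 0.0101
grasp_force: 20.0
time: 11.43
ee_pos: [0.478, -0.2059, 0.1199]
tool_rot: [0.579, 0.815, 0.0, -0.001]
wrist_force: [0.3, -0.4, 0.1]
width: 0.01
grasp_force: 20.0
time: 11.85
ee_pos: [0.4794, -0.2071, 0.1226]
tool_rot: [0.579, 0.815, 0.0, 0.001]
wrist_force: [-0.1, -0.6, -0.3]
width: 0.01
grasp_force: 20.0
[-0.9  1.4  3.6] [ 0.1  0.1 -0.5] 11.85 [ 0.4794 -0.2071  0.1226] [ 0.002  0.001  0.002  0.004 -0.     0.001 -0.001]
418 260
374 189
```

View pics/f1.png

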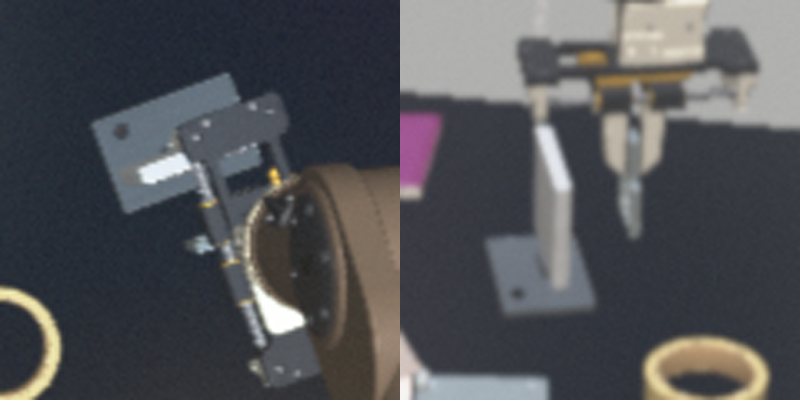

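The plate hangs upright in front of the lit face (side half about (632,185), panel at (553,205)). Its left edge in the top view, pixel (415,273), matches the prediction of (417,273) for a plate centred about 55 mm off the face. The arm is still and the hood was last seen fully back, so I hand in.

```bash
python3 -c "
from rig import env
print(env.job_done())"
```

```text
the job is handed in; nothing more can be done
None
```

I handed the job in with the hood fully back and the filter plate held upright and still, about 55 mm in front of the lit face and level with the panel's middle; the arm stayed clear of the jar, bottle and tape, and no verdict was returned.

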